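# Clamp the well plate on the bench shaker and switch it on

### The arm

A 6-joint arm with a two-finger parallel gripper is mounted at the origin on a cart in front of the work surface, level with it; the furniture and walls round the work are solid. World frame = base frame: x ahead of the robot, y to its left, z up, the work surface at z = 0. Lengths are in m, angles in rad, forces in N, time in s.
With the tool pointing down it reaches from about 0.425 to 0.95 m from the base axis. Payload 3.5 kg.
Tool frame: the origin (TCP) lies between the finger pads; the fingertips stand 14 mm ahead of it and the grasp point (between the pads) lies 5 mm behind it; z points along the fingers, y is the direction in which the jaws open and shut (so a half turn about z gives the same grasp; the last joint's range is limited). The gripper opens to 85 mm and grips with 20 to 120 N. Pads are 22 mm wide; open, the fingers measure 114 mm over their backs; the gripper's body (76 mm by 85 mm) begins 54 mm behind the grasp point. The pads swing forward as they close: fully open they stand 13 mm farther back than shut.
Start: joints at [1.193, 0.286, 1.577, -0, 1.279, -0.15], TCP at [0.152, 0.658, 0.245] pointing down, gripper open.
Joint ranges: [-2.77, 2.77], [-0.9, 2.22], [0.21, 2.48], [-1.53, 4.67], [0.24, 2.81], [-2.84, 2.84]. Speed limits (rad/s): [2.79, 2.79, 3.14, 3.14, 3.14, 3.14].

### API

Orientations are given as a unit quaternion [x, y, z, w].
In Python, from plant import ctrl gives the robot as it stands. The module is installed in compiled form; this text tells all that it offers.
- The arm moves only by the tool servo_tool, never from a script. Its argument "increments" is text: rows parted by semicolons, each of 7 numbers parted by spaces: the turn, a rotation vector about the tool's x, y, z in rad, then the shift along the tool's x, y, z in cm, then the finger opening in cm, from 0 to 8.54. In form: ax ay az dx dy dz claw; .... A call has 1 to 10 rows; each row is the pose to reach, as a shift and turn from the pose commanded when the call began, along the tool's axes at that moment; what a row does not reach only later rows make up. A row lasts 1/12 s, in which the tool goes at most 41.7 mm and 7.16 degrees, less where a joint would pass 70% of its speed; a pose out of reach is approached as far as the arm can. A call with a gripper value outside its range is refused whole. The fingers move at their own pace and stop on an object; "grip_force" is the grip in N (left out, the last holds). Time passes only in rows, so rows that repeat a pose let the fingers close. It gives the time, the measured TCP pose, the force and the opening at its end, in the units of the state.
- ctrl.get_state(): the state, without advancing time (a new reading comes with each control period).
- ctrl.read_camera(name): name is "scene" or "side" or "wrist"; returns (picture, depth): 480x640x3 uint8, red, green, blue; 480x640 float32, m along the optical axis (not along the pixel's ray), 0 where there is no reading.
- ctrl.camera_info(name): a dict with "camera_matrix" (3x3 intrinsics, pixels), "D" ([k1, k2, p1, p2, k3] as OpenCV has them; the pictures are not rectified), "world_to_cam" (4x4, takes a point from world to camera coordinates). Camera axes: x right, y down, z forward; pixel columns grow to the right and rows downward; lengths in m; the calibration is good to about 2 mm. A picture is of the moment at which its call begins: read the wrist's pose just before it. camera_info takes no time and is no camera call; for the wrist camera it gives the pose at the moment of the call.
- ctrl.sign_off(): hands the job in, once; it reports no verdict.
The state is a dict: "time": time; "qpos": joint angles; "dq": joint speeds; "joint_efforts": joint torques, N m; "eef_pos": TCP position; "tcp_rot": TCP orientation; "contact_force": force on the tool from outside, world axes, zero at the start; "wrist_torque": the same for the moment, N m; "opening": opening from 0.0 (shut) to 1.0 (fully open).
Only numpy, scipy, OpenCV 4.12 (cv2) and the standard library are available. Lean on these libraries where they do the work, as an engineer would, in place of code of your own. Each camera call takes 0.05 s, during which the arm holds its last target.

### The job

Clamp the well plate on the bench shaker and start it. With a fingertip, gently push the clamp's round knob along its slot until the jaw has pushed the plate home against the far stop, then push the knob sideways round the corner to the very end of the side slot so that the clamp is locked, and only then press down the raised half of the power rocker. Only push and press: do not touch or lift the plate itself, and leave the timer, the dropper bottle and the vial beside the shaker where they stand.

Things in the scene. Friction and masses are not known exactly. Their poses are not given: they have to be found in the camera images.
- shaker: white bench shaker, 248 (x) x 216 (y) mm, fixed on the desk. Origin under its middle, on the desk top; x points from its front (robot side) to the far stop, y to its left, z up. Aluminium platform over y = -57 to +103 mm, top 60 mm above the desk. Control strip along the right edge, y = -108 to -60 mm, 51 mm high: power rocker near the front, behind it a fixed dial (66 mm high) and a display
- slot_corner (a point): where the two legs of the L-shaped slot (11 mm wide) meet, on top of the steel gate plate, 84 mm above the desk; fixed to the shaker. The long leg starts 42 mm before it (shaker -x), the side leg ends 20 mm to its left (shaker +y). The gate plate covers the grey clamp guide block, x = -110 to -22 mm, y = -13 to +71 mm of the shaker; nothing else on it is above 84 mm but the knob
- clamp (a joint): how far the clamp carriage (jaw, 84 mm wide, top 75 mm above the desk, and knob) is pushed along the shaker's +x: 0 open, 0.042 m with the knob at the slot's corner (stop at 0.043). Starts at 0 to 0.006. Slides stiffly, about 2.5 N, and 1 to 2 N more over the last 3 mm, where the jaw's sprung rubber pad presses on the seated plate; stays where it is left
- lock (a joint): how far the knob is pushed sideways along the shaker's +y into the side leg: 0 in the long leg, 0.020 m at the end of the side leg (stop at 0.021). It can leave 0 only when the clamp is within about 2 mm of the corner. Takes about 2 N and stays where it is left. The stem has 1.5 mm of play in the slot
- knob_center (a point): middle of the black round knob, an upright cylinder 24 mm in diameter and 28 mm high, on an 8 mm stem. The knob's underside is 89 mm, this point 103 mm and its top 117 mm above the desk. It moves with both joints, along x and y of the shaker only
- plate: clear well plate with magenta drops, 112 x 79 x 7 mm, loose, flat on the nest floor (60 mm above the desk) with its long side across the shaker; origin under its middle. It lies between two low side guides with about 2.5 mm of room each side, 6 to 22 mm short of the far stop
- plate_seat (a point): where the plate's origin lies when the plate is home against the far stop (point on the nest floor, fixed to the shaker)
- power (a joint): power rocker: 0 off, 0.34 rad on (stop). It stays as it is left; takes about 2 to 3 N
- rocker_press (a point): point on top of the rocker's near half (raised by about 2 mm while off, then 61 mm above the desk), 13 mm from its pivot towards the shaker's front; press here straight down by about 5 mm. The black rocker is 36 mm (shaker x) x 21 mm and its pivot lies along the shaker's y; moves with the rocker
- timer: round clockwork timer, 68 mm in diameter, 47 mm high, loose on the desk to the right of the shaker; origin under its middle
- dropper: white dropper bottle with a dark cap, 33 mm in diameter, 80 mm high, loose on the desk to the left of the shaker; origin under its middle
- vial: glass sample vial with a pressed cap, 14 mm in diameter, 42 mm high, loose on the desk to the left of the shaker; origin under its middle
Mind the look-alikes: they are no part of the job. Leave any green look-alike of the plate alone.

How it is judged:
By the outcome, as a careful person would: the job done as asked, in the order asked, and still so for the second after the job is handed in, with the robot touching nothing.
It also fails if it takes over 51 s, if anything falls off the work surface, if the arm or the gripper's body presses on something with over 40 N, if the wrist force passes 120 N, or if a joint passes its speed limit or range.

## Working session

There is one attempt and no reset: what is moved stays moved. The work goes in short steps, Python scripts to look and compute and a tool call to move; the robot and the scene stay as the last step left them, time stands still between calls to the robot, and variables do not carry over. Pictures are saved under pics/ and viewed, and the job is handed in when it is done.

Besides the shell and the picture viewer there is one more tool, called in YAML: its name, and indented under it one key for each argument. servo_tool: Moves the arm, as the interface text tells. Its arguments: {"type":"object","properties":{"increments":{"type":"string"},"grip_force":{"type":"number"}},"required":["increments"]}

```bash
mkdir -p pics; ls; python3 - <<'E'
from plant import ctrl
import cv2, numpy as np
s=ctrl.get_state(); print({k:np.round(v,4).tolist() for k,v in s.items()})
for n in ("scene","side","wrist"):
    i=ctrl.camera_info(n)
    p,d=ctrl.read_camera(n)
    cv2.imwrite(f"pics/{n}0.png",p[:,:,::-1]); np.save(f"pics/{n}0.npy",d)
    np.savez(f"pics/{n}0.npz",K=i["camera_matrix"],D=i["D"],T=i["world_to_cam"],d=d,p=p)
    print(n,np.round(i["camera_matrix"],1).tolist(),i["D"],np.round(i["world_to_cam"],3).tolist())
E
```

```text
pics
{'time': 0.0, 'qpos': [1.193, 0.2872, 1.5782, 0.0, 1.2786, -0.15], 'dq': [-0.0015, -0.0021, 0.0006, -0.0015, 0.0003, 0.0008], 'joint_efforts': [-0.0003, -40.5981, -29.2622, -0.0002, 0.0057, 0.0], 'eef_pos': [0.1522, 0.657, 0.2439], 'tcp_rot': [0.1136, 0.9935, -0.0011, -0.0003], 'contact_force': [-0.1313, -0.4486, -0.763], 'wrist_torque': [-0.0225, -0.0359, -0.0286], 'opening': 1.0016}
scene [[441.6, 0.0, 319.7], [0.0, 441.6, 242.4], [0.0, 0.0, 1.0]] [-0.03012765  0.          0.          0.          0.        ] [[-0.908, -0.419, 0.007, 0.59], [-0.23, 0.486, -0.843, 0.154], [0.35, -0.767, -0.538, 0.798], [0.0, 0.0, 0.0, 1.0]]
side [[503.6, 0.0, 322.2], [0.0, 503.6, 245.4], [0.0, 0.0, 1.0]] [-0.11266374  0.          0.          0.          0.        ] [[0.861, -0.509, -0.002, -0.446], [-0.24, -0.402, -0.884, 0.285], [0.449, 0.761, -0.468, 0.813], [0.0, 0.0, 0.0, 1.0]]
wrist [[352.2, 0.0, 320.1], [0.0, 352.2, 236.1], [0.0, 0.0, 1.0]] [-0.0076259  0.         0.         0.         0.       ] [[0.227, 0.974, -0.002, -0.674], [0.931, -0.216, 0.294, -0.037], [0.286, -0.069, -0.956, 0.38], [0.0, 0.0, 0.0, 1.0]]
```

View pics/scene0.png

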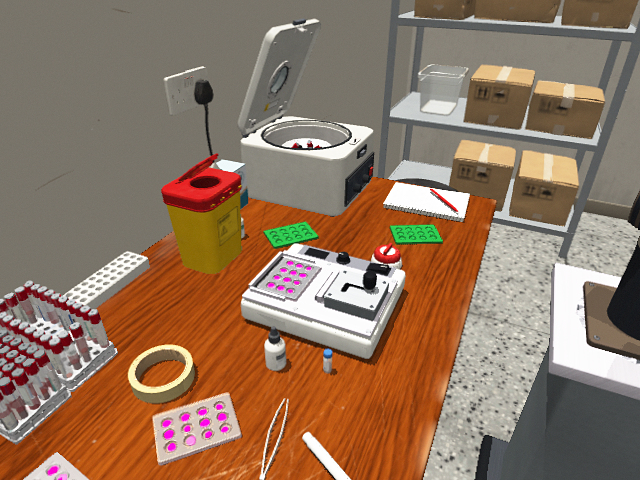

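View pics/side0.png

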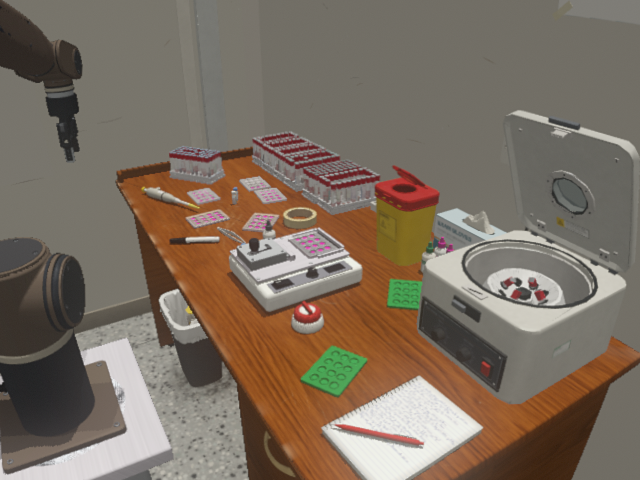

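View pics/wrist0.png

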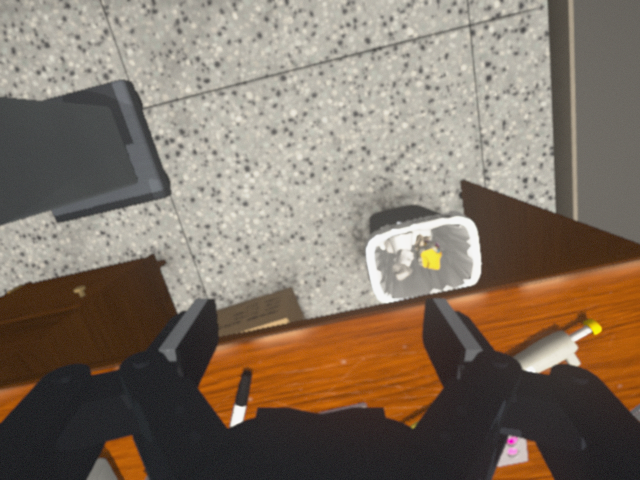

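The scene view shows the shaker at about (325,295) with the knob at (370,281). In the side view it is at (295,268), with the knob at (254,245). I'll crop both and build point clouds.

```bash
cat > h.py <<'E'
import numpy as np, cv2
def load(n):
    z=np.load(f"pics/{n}.npz"); return {k:z[k] for k in z.files}
def ray(c,uv):
    uv=np.asarray(uv,float).reshape(-1,1,2)
    q=cv2.undistortPoints(uv,c["K"],c["D"]).reshape(-1,2)
    R=c["T"][:3,:3];t=c["T"][:3,3]
    return -R.T@t, np.c_[q,np.ones(len(q))]@R
def onz(c,uv,z):
    o,d=ray(c,uv); return o+d*((z-o[2])/d[:,2])[:,None]
def cloud(c):
    h,w=c["d"].shape; v,u=np.mgrid[:h,:w]
    o,d=ray(c,np.c_[u.ravel(),v.ravel()])
    return (o+d*c["d"].reshape(-1,1)).reshape(h,w,3)
def tri(c1,uv1,c2,uv2):
    o1,d1=ray(c1,uv1);o2,d2=ray(c2,uv2);d1=d1[0];d2=d2[0]
    s=np.linalg.lstsq(np.c_[d1,-d2],o2-o1,rcond=None)[0]
    a=o1+s[0]*d1;b=o2+s[1]*d2
    return (a+b)/2,np.linalg.norm(a-b)
def proj(c,P):
    r,_=cv2.Rodrigues(c["T"][:3,:3]); return cv2.projectPoints(np.asarray(P,float).reshape(-1,1,3),r,c["T"][:3,3],c["K"],c["D"])[0].reshape(-1,2)
E
python3 - <<'E'
from h import *
for n,(x,y,w,h) in {"scene0":(235,230,180,135),"side0":(220,215,160,120)}.items():
    c=load(n); cv2.imwrite(f"pics/{n}_crop.png",cv2.resize(c["p"][y:y+h,x:x+w,::-1],None,fx=800/w if n=="a" else 4.4,fy=4.4,interpolation=cv2.INTER_CUBIC))
    P=cloud(c)
    b=P[y:y+h,x:x+w].reshape(-1,3)
    # shaker top pts
    for lo,hi in((-.01,.01),(.045,.056),(.056,.066),(.08,.088),(.112,.122)):
        m=(b[:,2]>lo)&(b[:,2]<hi); print(n,lo,m.sum(),np.round(np.median(b[m],0),4) if m.any() else 0)
E
```

```text
scene0 -0.01 10388 [ 5.653e-01  1.563e-01 -2.000e-04]
scene0 0.045 2334 [0.5375 0.1696 0.0497]
scene0 0.056 4893 [0.5617 0.2495 0.0603]
scene0 0.08 1420 [0.4806 0.2284 0.0837]
scene0 0.112 98 [0.4607 0.2144 0.1158]
side0 -0.01 10724 [0.5714 0.1354 0.0008]
side0 0.045 1770 [0.5315 0.1049 0.0509]
side0 0.056 2009 [0.5516 0.1613 0.061 ]
side0 0.08 632 [0.4829 0.2013 0.0845]
side0 0.112 50 [0.4611 0.2051 0.1163]
```

```bash
ls pics
```

```text
scene0.npy
scene0.npz
scene0.png
scene0_crop.png
side0.npy
side0.npz
side0.png
side0_crop.png
wrist0.npy
wrist0.npz
wrist0.png
```

View pics/scene0_crop.png

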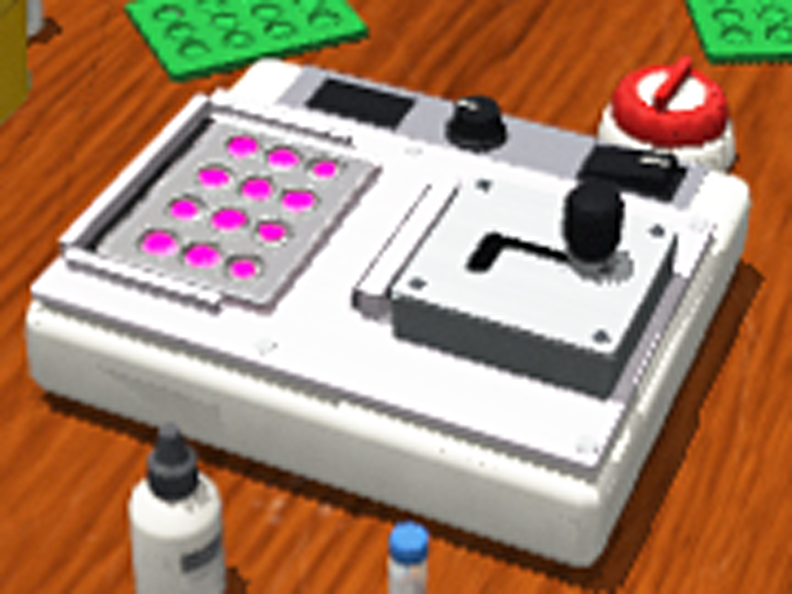

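View pics/side0_crop.png

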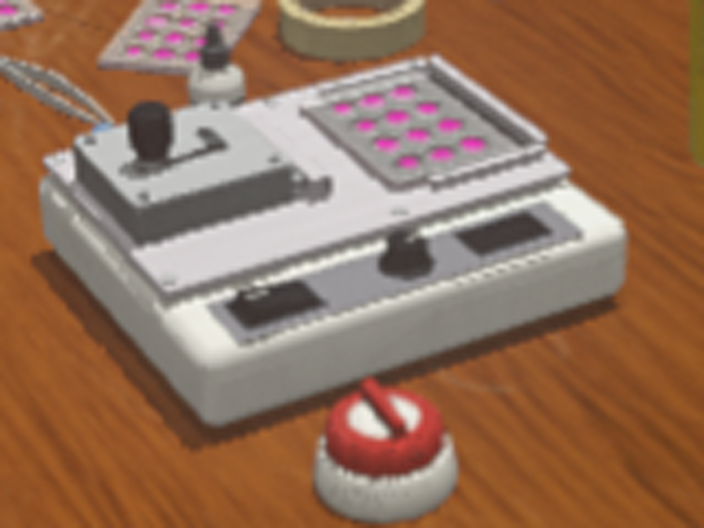

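```bash
python3 - <<'E'
from h import *
for n,(x,y,w,h) in {"scene0":(235,230,180,135),"side0":(220,215,160,120)}.items():
    c=load(n);P=cloud(c)[y:y+h,x:x+w];img=c["p"][y:y+h,x:x+w].astype(int)
    m=((P[...,2]>.080)&(P[...,2]<.088)).astype(np.uint8)
    k,l,st,_=cv2.connectedComponentsWithStats(m)
    j=1+np.argmax(st[1:,4]); m=(l==j)
    v,u=np.nonzero(m)
    Q=onz(c,np.c_[u+x,v+y],.084)
    r=cv2.minAreaRect((Q[:,:2]*1000).astype(np.float32)); print(n,"gate",r)
    m=(P[...,2]>.11)&(P[...,2]<.121)&(img.sum(-1)<200)
    v,u=np.nonzero(m);Q=onz(c,np.c_[u+x,v+y],.117)
    print(" knobtop",m.sum(),cv2.minEnclosingCircle((Q[:,:2]*1000).astype(np.float32)),Q.mean(0))
    m=(P[...,2]>.02)&(P[...,2]<.2);
    v,u=np.nonzero((img[...,0]>200)&(img[...,1]<90)&(img[...,2]>180))
    Q=onz(c,np.c_[u+x,v+y],.066); print(" drops",cv2.minAreaRect((Q[:,:2]*1000).astype(np.float32)))
E
```

```text
scene0 gate ((479.01214599609375, 220.4309844970703), (89.10712432861328, 89.28382110595703), 0.5473772883415222)
 knobtop 108 ((458.27099609375, 217.53338623046875), 14.067530632019043) [0.45863374 0.21796316 0.117     ]
 drops ((611.8512573242188, 214.46827697753906), (49.31431579589844, 84.73771667480469), 0.042422693222761154)
side0 gate ((481.60980224609375, 212.87002563476562), (91.63690185546875, 93.71219635009766), 1.4045785665512085)
 knobtop 47 ((460.0037841796875, 199.61972045898438), 14.575970649719238) [0.45866283 0.20004049 0.117     ]
 drops ((535.285400390625, 336.07763671875), (291.8860168457031, 0.0), 112.99796295166016)
```

servo_tool:
  increments: "0 0 -0.03 -2 -2 -0.1 0;0 0 -0.06 -4.5 -4.5 -0.3 0;0 0 -0.09 -7 -7 -0.5 0;0 0 -0.12 -9.5 -9.5 -0.7 0;0 0 -0.15 -12 -12 -0.9 0;0 0 -0.18 -14.5 -14.5 -1 0;0 0 -0.2 -17 -17 -1.2 0;0 0 -0.22 -19.5 -19.5 -1.4 0;0 0 -0.228 -22 -22 -1.6 0;0 0 -0.228 -24.5 -24.5 -1.8 0"

```text
time: 0.98
eef_pos: [0.3361, 0.3619, 0.2632]
tcp_rot: [-0.0, 1.0, -0.0, -0.0]
contact_force: [0.1, -0.2, 0.3]
opening: -0.004
```

servo_tool:
  increments: "0 0 0 -1.8 -3 -0.1 0;0 0 0 -3.6 -6 -0.2 0;0 0 0 -5.4 -9 -0.3 0;0 0 0 -7.2 -12 -0.4 0;0 0 0 -9 -15 -0.5 0;0 0 0 -10.8 -18 -0.6 0;0 0 0 -12 -19.5 -0.7 0;0 0 0 -12 -19.5 -0.7 0;0 0 0 -12 -19.5 -0.7 0"

```text
time: 1.73
eef_pos: [0.4559, 0.1679, 0.27]
tcp_rot: [0.001, 1.0, 0.0, -0.0]
contact_force: [0.3, 0.7, -0.3]
opening: 0.002
```

```bash
cat > snap.py <<'E'
import sys
from plant import ctrl
import cv2, numpy as np
def snap(n,tag):
    i=ctrl.camera_info(n); p,d=ctrl.read_camera(n)
    cv2.imwrite(f"pics/{n}{tag}.png",p[:,:,::-1])
    np.savez(f"pics/{n}{tag}.npz",K=i["camera_matrix"],D=i["D"],T=i["world_to_cam"],d=d,p=p)
if __name__=="__main__":
    for n in sys.argv[2:]: snap(n,sys.argv[1])
    s=ctrl.get_state(); print({k:np.round(s[k],4).tolist() for k in ("time","qpos","eef_pos","tcp_rot","contact_force")})
E
python3 snap.py 1 wrist
```

```text
{'time': 1.7833, 'qpos': [0.1451, -0.1612, 2.0015, 0.0006, 1.3023, -1.4252], 'eef_pos': [0.4554, 0.1686, 0.27], 'tcp_rot': [0.0003, 1.0, 0.0002, -0.0005], 'contact_force': [-0.7465, -0.3526, -0.0297]}
```

View pics/wrist1.png

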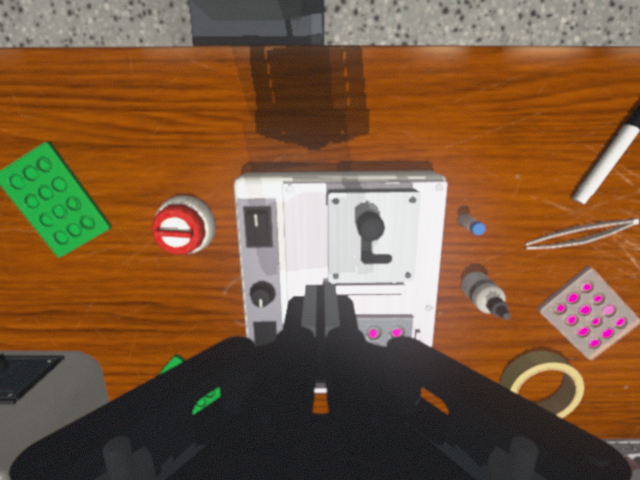

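Wrist view: gate plate corners are about (328,191) to (418,284), the knob top is at (371,224), the rocker is at (258,227), and the body's top edge is at row 176.

```bash
python3 - <<'E'
from h import *
c=load("wrist1");P=cloud(c);img=c["p"].astype(int)
cv2.imwrite("pics/w1crop.png",cv2.resize(c["p"][160:350,225:460,::-1],None,fx=3.4,fy=3.15,interpolation=cv2.INTER_CUBIC))
reg=np.zeros(img.shape[:2],bool);reg[170:300,230:450]=1
def rect(mask,z,name):
    k,l,st,_=cv2.connectedComponentsWithStats(mask.astype(np.uint8)); j=1+np.argmax(st[1:,4]);v,u=np.nonzero(l==j)
    Q=onz(c,np.c_[u,v],z)[:,:2]*1000
    print(name,len(u),"px",u.min(),u.max(),v.min(),v.max(),cv2.minAreaRect(Q.astype(np.float32)),"circ",cv2.minEnclosingCircle(Q.astype(np.float32)),"mean",Q.mean(0))
rect(reg&(abs(P[...,2]-.084)<.004),.084,"gate")
for z in(.105,.11):rect(reg&(P[...,2]>z)&(P[...,2]<.122)&(np.arange(640)>330)&(np.arange(480)[:,None]<260),.117,"knob")
rr=np.zeros_like(reg);rr[204:250,243:275]=1
print("rocker z",np.round(P[206:250:4,258,2],4),np.round(P[206:250:4,258,0],4))
rect(rr&(img.sum(-1)<150),.059,"rocker")
rect(rr&(P[...,2]>.0525),.059,"rockerz")
v,u=np.nonzero(reg&(img[...,0]<0))
E
```

```text
gate 6914 px 328 419 192 282 ((480.38421630859375, 217.51673889160156), (89.02047729492188, 84.1728286743164), 0.48781025409698486) circ ((480.217529296875, 216.65982055664062), 60.02261734008789) mean [478.78652649 217.86478596]
knob 628 px 357 385 213 241 ((459.86297607421875, 210.15023803710938), (24.279691696166992, 22.65224838256836), 14.999195098876953) circ ((459.9572448730469, 210.10171508789062), 12.324009895324707) mean [459.86500812 210.07744068]
knob 584 px 358 385 215 241 ((460.7030944824219, 210.35882568359375), (22.59285545349121, 22.325157165527344), 44.505401611328125) circ ((460.65362548828125, 210.3921661376953), 11.712753295898438) mean [460.47658634 210.38166205]
rocker z [0.0518 0.0536 0.061  0.0595 0.0605 0.0598 0.0575 0.0572 0.0567 0.0553
 0.0508] [0.4555 0.4592 0.4616 0.466  0.4698 0.4742 0.479  0.4833 0.4877 0.4924
 0.4983]Traceback (most recent call last):
  File "<stdin>", line 13, in <module>
  File "<stdin>", line 6, in rect
    return _wrapfunc(a, 'argmax', axis=axis, out=out, **kwds)
    return bound(*args, **kwds)
ValueError: attempt to get argmax of an empty sequence
```

View pics/w1crop.png

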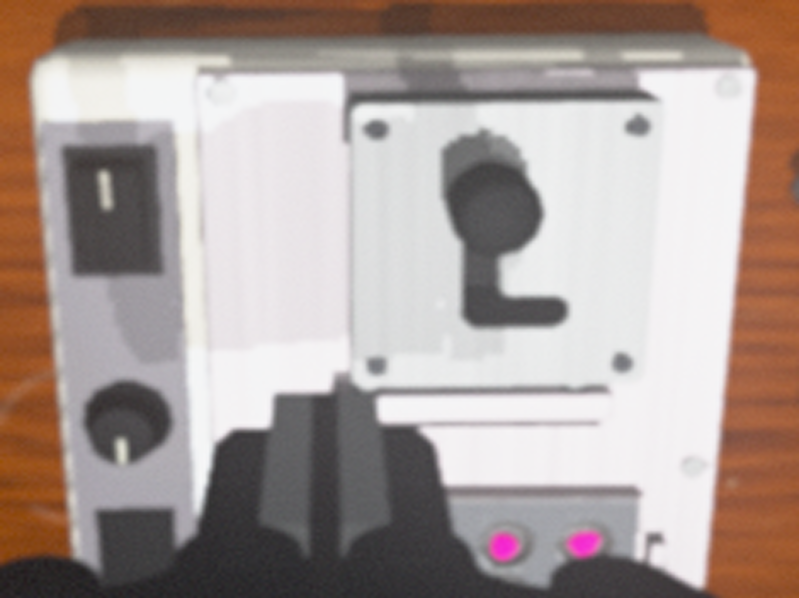

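```bash
python3 - <<'E'
from h import *
c=load("wrist1")
def f(uv,z): print(np.round(onz(c,[(225+a/3.4,160+b/3.15) for a,b in uv],z)*1000,1).tolist())
print("slot corner, side leg end, corner L edge, R edge"); f([(481,311),(568,311),(464,290),(500,285),(483,327)],.084)
print("rocker corners");f([(65,147),(158,147),(160,272),(76,274)],.057)
print("gate corners");f([(349,101),(661,101),(660,386),(353,390)],.084)
print("body/platform corners");f([(197,70),(752,69)],.060)
print("jaw far edge");f([(376,420),(605,421)],.075)
print("plate near edge");f([(450,493),(637,491)],.067)
E
```

```text
slot corner, side leg end, corner L edge, R edge
[[500.2, 212.0, 84.0], [500.3, 236.5, 84.0], [493.5, 207.1, 84.0], [491.9, 217.0, 84.0], [505.4, 212.8, 84.0]]
rocker corners
[[455.0, 92.7, 57.0], [455.1, 119.8, 57.0], [496.6, 118.6, 57.0], [497.2, 93.3, 57.0]]
gate corners
[[436.0, 174.8, 84.0], [436.3, 257.5, 84.0], [525.2, 264.3, 84.0], [526.2, 176.2, 84.0]]
body/platform corners
[[430.6, 132.3, 60.0], [430.7, 289.3, 60.0]]
jaw far edge
[[540.9, 183.4, 75.0], [541.6, 251.6, 75.0]]
plate near edge
[[572.0, 207.1, 67.0], [571.5, 265.4, 67.0]]
```

servo_tool:
  increments: "0 0 0 0.8 1.1 1.5 0;0 0 0 1.6 2.2 4 0;0 0 0 2.5 3.3 7 0;0 0 0 3.3 4.3 10 0;0 0 0 3.3 4.3 12.5 0;0 0 0 3.3 4.3 14.5 0;0 0 0 3.3 4.3 15.8 0;0 0 0 3.3 4.3 16.2 0;0 0 0 3.3 4.3 16.2 0;0 0 0 3.3 4.3 16.2 0"

```text
time: 2.62
eef_pos: [0.4228, 0.2123, 0.109]
tcp_rot: [-0.001, 1.0, 0.0, 0.0]
contact_force: [-0.0, -0.0, -0.3]
opening: 0.002
```

```bash
python3 snap.py 2 wrist scene
```

```text
{'time': 2.7167, 'qpos': [0.2497, -0.0003, 2.1667, 0.0001, 0.9725, -1.3219], 'eef_pos': [0.4236, 0.2122, 0.1098], 'tcp_rot': [-0.0004, 1.0, 0.0004, 0.0013], 'contact_force': [0.4006, 0.5082, -0.2168]}
```

View pics/scene2.png

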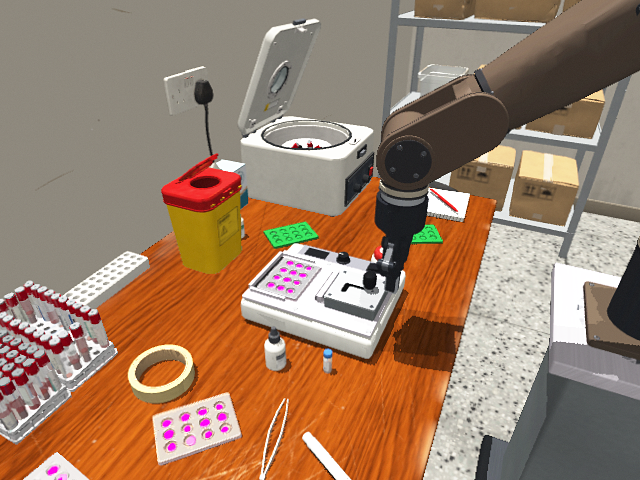

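View pics/wrist2.png

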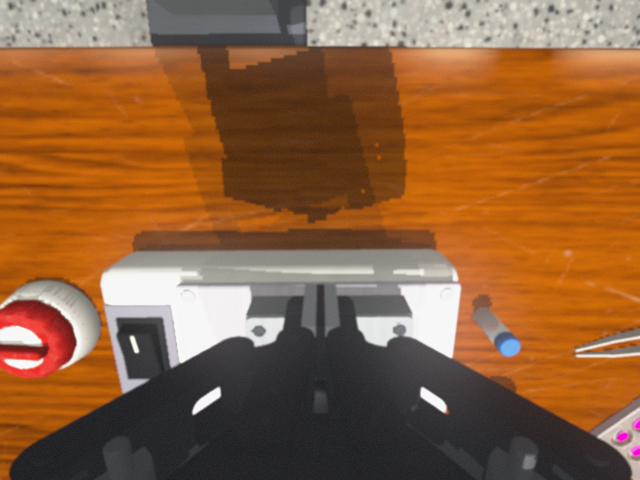

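servo_tool:
  increments: "0 0 0 -0.3 0 0 0;0 0 0 -0.6 0 0 0;0 0 0 -0.9 0 0 0;0 0 0 -1.2 0 0 0;0 0 0 -1.5 0 0 0;0 0 0 -1.8 0 0 0;0 0 0 -2.1 0 0 0"

```text
time: 3.3
eef_pos: [0.4434, 0.2115, 0.1082]
tcp_rot: [0.0, 1.0, -0.0, -0.001]
contact_force: [-2.4, -0.3, 1.7]
opening: -0.001
```

servo_tool:
  increments: "0 0 0 -0.3 0 0 0;0 0 0 -0.6 0 0 0;0 0 0 -0.9 0 0 0;0 0 0 -1.2 0 0 0;0 0 0 -1.5 0 0 0;0 0 0 -1.8 0 0 0;0 0 0 -2.1 0 0 0;0 0 0 -2.4 0 0 0;0 0 0 -2.6 0 0 0;0 0 0 -2.6 0 0 0"

```text
time: 4.13
eef_pos: [0.4702, 0.2117, 0.1082]
tcp_rot: [-0.0, 1.0, 0.0, 0.0]
contact_force: [-1.4, -0.5, 0.4]
opening: 0.001
```

```bash
python3 snap.py 3 scene side; python3 - <<'E'
from h import *
for n,(x,y,w,h) in {"scene3":(235,230,180,135),"side3":(220,215,160,120)}.items():
    c=load(n); cv2.imwrite(f"pics/{n}_crop.png",cv2.resize(c["p"][y:y+h,x:x+w,::-1],None,fx=4.4,fy=4.4,interpolation=cv2.INTER_CUBIC))
E
```

```text
{'time': 4.2333, 'qpos': [0.226, 0.0963, 2.0689, -0.0004, 0.9753, -1.345], 'eef_pos': [0.4702, 0.2116, 0.1083], 'tcp_rot': [-0.0002, 1.0, -0.0, 0.0006], 'contact_force': [-0.6638, 0.514, -0.2527]}
```

View pics/scene3_crop.png

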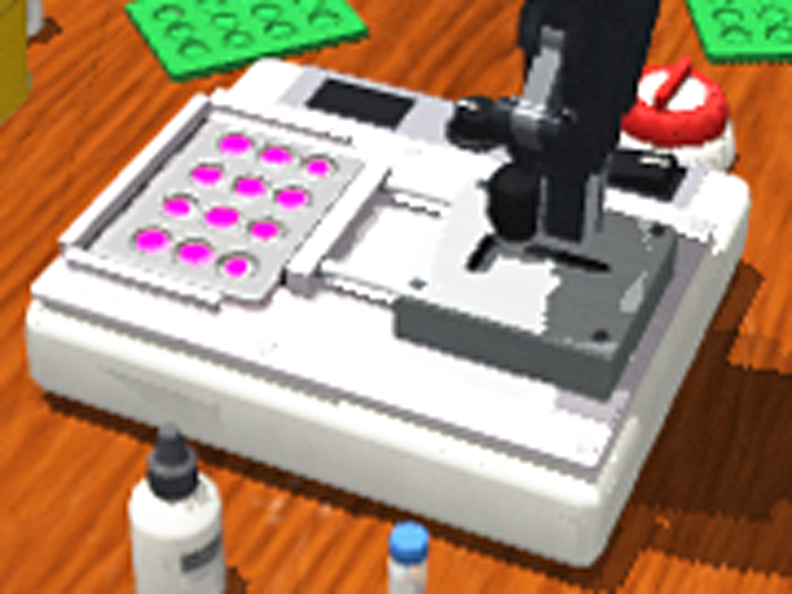

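View pics/side3_crop.png

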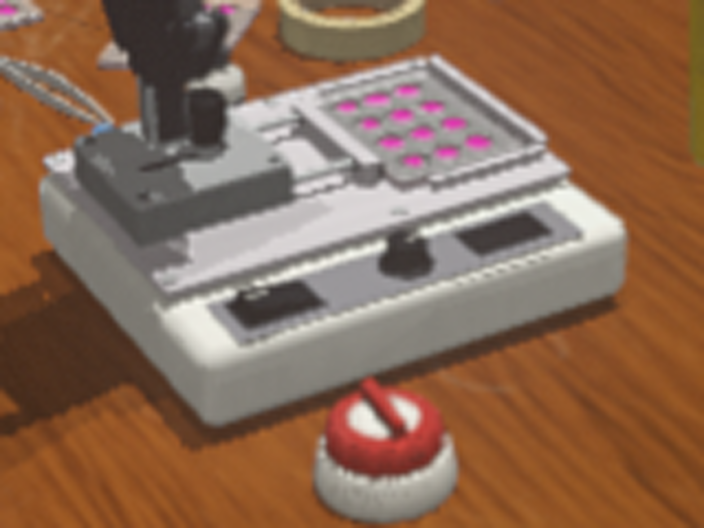

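The knob is moving and the jaw has pushed the plate partway. I'll go slower for the last few millimetres.

servo_tool:
  increments: "0 0 0 -0.1 0 0 0;0 0 0 -0.2 0 0 0;0 0 0 -0.3 0 0 0;0 0 0 -0.4 0 0 0;0 0 0 -0.5 0 0 0;0 0 0 -0.6 0 0 0"

```text
time: 4.73
eef_pos: [0.4758, 0.2116, 0.1083]
tcp_rot: [-0.0, 1.0, -0.0, -0.0]
contact_force: [-3.1, 0.0, 0.6]
opening: 0.003
```

servo_tool:
  increments: "0 0 0 -0.1 0 0 0;0 0 0 -0.2 0 0 0;0 0 0 -0.2 0 0 0"

```text
time: 4.98
eef_pos: [0.4778, 0.2116, 0.1083]
tcp_rot: [-0.0, 1.0, -0.0, -0.0]
contact_force: [-3.9, 1.1, 1.4]
opening: 0.001
```

servo_tool:
  increments: "0 0 0 -0.05 0 0 0;0 0 0 -0.1 0 0 0;0 0 0 -0.1 0 0 0"

```text
time: 5.23
eef_pos: [0.4786, 0.2116, 0.1083]
tcp_rot: [-0.0, 1.0, -0.0, -0.0]
contact_force: [-3.7, 0.7, 1.6]
opening: 0.004
```

```bash
python3 snap.py 4 scene side; python3 - <<'E'
from h import *
for n,(x,y,w,h) in {"scene4":(235,230,180,135),"side4":(220,215,160,120)}.items():
    c=load(n); cv2.imwrite(f"pics/{n}_crop.png",cv2.resize(c["p"][y:y+h,x:x+w,::-1],None,fx=4.4,fy=4.4,interpolation=cv2.INTER_CUBIC))
E
```

```text
{'time': 5.3333, 'qpos': [0.2222, 0.1136, 2.0498, 0.0, 0.9785, -1.3489], 'eef_pos': [0.4786, 0.2116, 0.1083], 'tcp_rot': [-0.0001, 1.0, -0.0, -0.0002], 'contact_force': [-4.5394, 0.1979, 1.0915]}
```

View pics/scene4_crop.png

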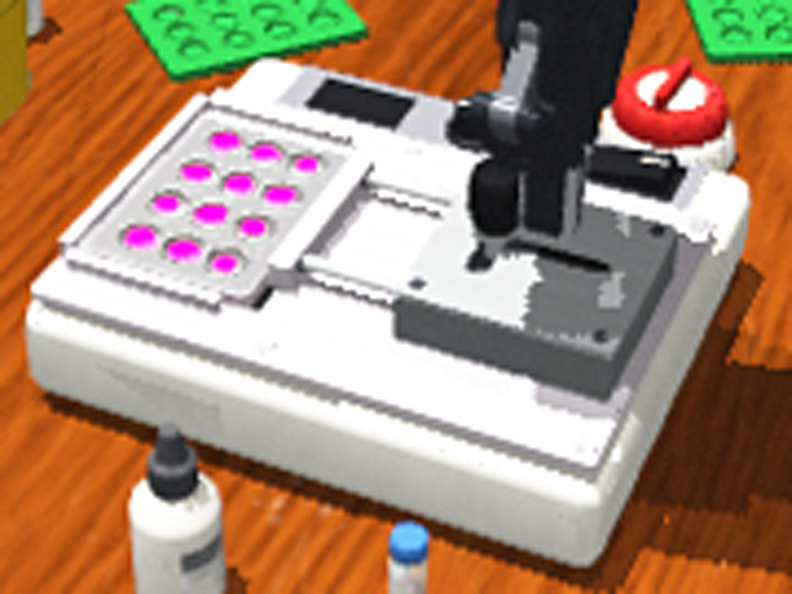

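View pics/side4_crop.png

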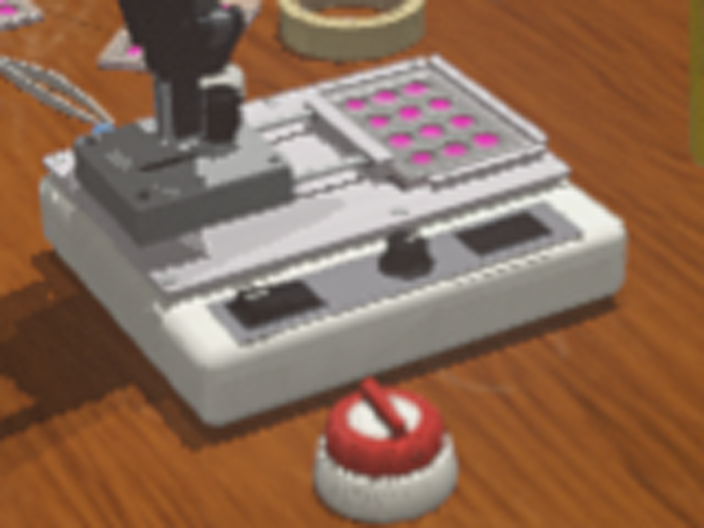

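The plate is at or nearly at the far stop. I'll creep forward to feel the end stop.

servo_tool:
  increments: "0 0 0 -0.05 0 0 0;0 0 0 -0.1 0 0 0;0 0 0 -0.1 0 0 0"

```text
time: 5.58
eef_pos: [0.4792, 0.2116, 0.1083]
tcp_rot: [-0.0, 1.0, -0.0, -0.001]
contact_force: [-5.0, -0.1, 2.4]
opening: 0.002
```

servo_tool:
  increments: "0 0 0 -0.05 0 0 0;0 0 0 -0.1 0 0 0;0 0 0 -0.1 0 0 0"

```text
time: 5.83
eef_pos: [0.4793, 0.2116, 0.1082]
tcp_rot: [-0.0, 1.0, -0.0, -0.002]
contact_force: [-8.1, 0.4, 3.6]
opening: -0.002
```

The TCP stalled at 0.4793 while the force rose to 8 N, so the clamp is at its stop. I'll back off and go round to the knob's right side.

servo_tool:
  increments: "0 0 0 0.5 0 0 0;0 0 0 1 0 0 0;0 0 0 1 -1.5 0 0;0 0 0 1 -3 0 0;0 0 0 1 -4.2 0 0;0 0 0 0 -4.2 0 0;0 0 0 -1 -4.2 0 0;0 0 0 -1.9 -4.2 0 0;0 0 0 -1.9 -4.2 0 0;0 0 0 -1.9 -4.2 0 0"

```text
time: 6.67
eef_pos: [0.5008, 0.1699, 0.1084]
tcp_rot: [-0.0, 1.0, 0.0, 0.0]
contact_force: [-0.6, -0.1, -0.7]
opening: -0.001
```

```bash
python3 snap.py 5 scene side; python3 - <<'E'
from h import *
for n,(x,y,w,h) in {"scene5":(235,230,180,135),"side5":(220,215,160,120)}.items():
    c=load(n); cv2.imwrite(f"pics/{n}_crop.png",cv2.resize(c["p"][y:y+h,x:x+w,::-1],None,fx=4.4,fy=4.4,interpolation=cv2.INTER_CUBIC))
E
```

```text
{'time': 6.7667, 'qpos': [0.1355, 0.1237, 2.0392, 0.0, 0.9794, -1.4361], 'eef_pos': [0.4997, 0.1699, 0.108], 'tcp_rot': [-0.0004, 1.0, -0.0, -0.0003], 'contact_force': [0.4819, -0.1213, -0.6718]}
```

View pics/scene5_crop.png

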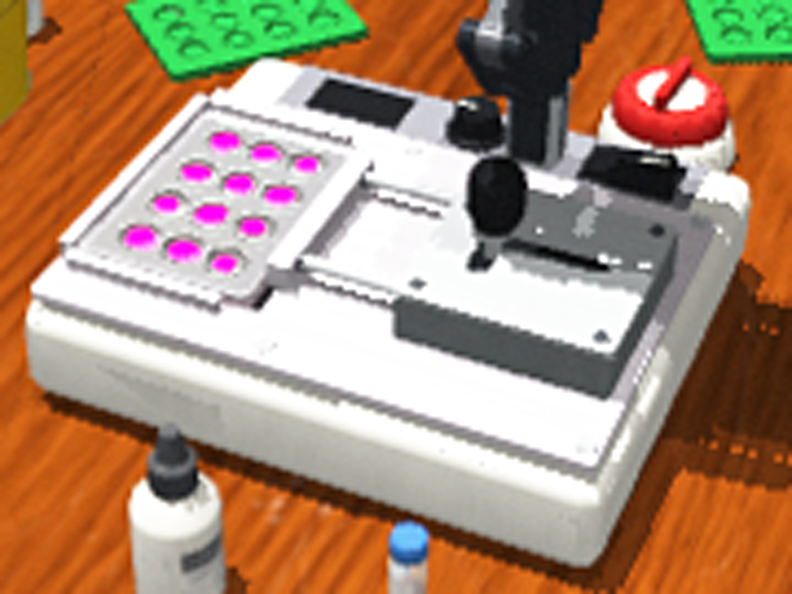

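servo_tool:
  increments: "0 0 0 0 0.3 0 0;0 0 0 0 0.6 0 0;0 0 0 0 0.9 0 0;0 0 0 0 1.2 0 0;0 0 0 0 1.5 0 0;0 0 0 0 1.7 0 0;0 0 0 0 1.9 0 0;0 0 0 0 2.1 0 0;0 0 0 0 2.3 0 0"

```text
time: 7.52
eef_pos: [0.4997, 0.1925, 0.1083]
tcp_rot: [-0.0, 1.0, -0.0, -0.0]
contact_force: [-0.3, -1.5, 1.1]
opening: 0.004
```

servo_tool:
  increments: "0 0 0 0 0.2 0 0;0 0 0 0 0.4 0 0;0 0 0 0 0.6 0 0;0 0 0 0 0.8 0 0;0 0 0 0 1 0 0;0 0 0 0 1.1 0 0;0 0 0 0 1.2 0 0"

```text
time: 8.1
eef_pos: [0.4997, 0.2048, 0.1083]
tcp_rot: [-0.0, 1.0, -0.0, -0.0]
contact_force: [-0.9, -1.9, 1.8]
opening: -0.003
```

```bash
python3 snap.py 6 scene side; python3 - <<'E'
from h import *
for n,(x,y,w,h) in {"scene6":(235,230,180,135),"side6":(220,215,160,120)}.items():
    c=load(n); cv2.imwrite(f"pics/{n}_crop.png",cv2.resize(c["p"][y:y+h,x:x+w,::-1],None,fx=4.4,fy=4.4,interpolation=cv2.INTER_CUBIC))
E
```

```text
{'time': 8.2, 'qpos': [0.2009, 0.1489, 2.0102, 0.0003, 0.9825, -1.3703], 'eef_pos': [0.4997, 0.2048, 0.1083], 'tcp_rot': [-0.0001, 1.0, 0.0001, -0.0], 'contact_force': [-0.851, -0.064, 1.1966]}
```

View pics/scene6_crop.png

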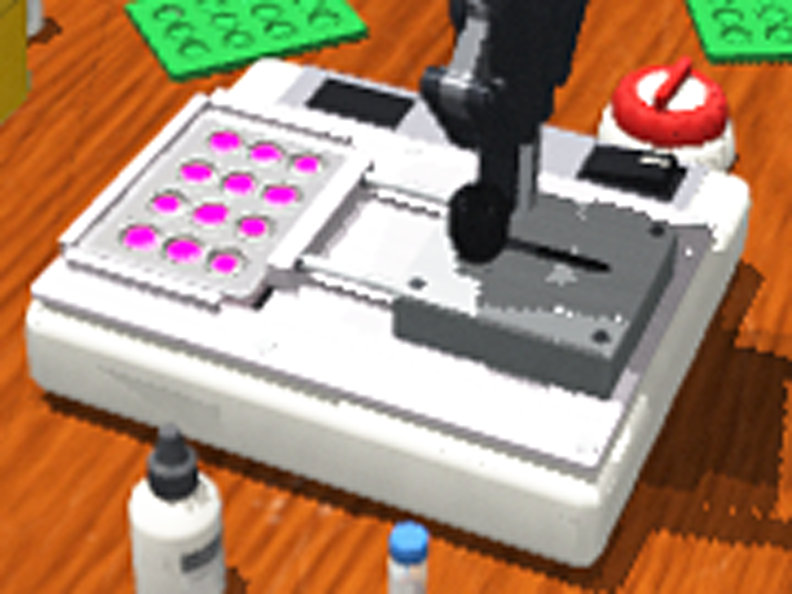

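servo_tool:
  increments: "0 0 0 0 0.1 0 0;0 0 0 0 0.2 0 0;0 0 0 0 0.3 0 0;0 0 0 0 0.4 0 0;0 0 0 0 0.5 0 0;0 0 0 0 0.5 0 0"

```text
time: 8.7
eef_pos: [0.4997, 0.2078, 0.1083]
tcp_rot: [-0.001, 1.0, -0.002, -0.0]
contact_force: [-1.7, -9.4, 1.8]
opening: -0.004
```

Stopped firmly at y = 0.2078 with 9 N. I'll back off, rise and look from above.

servo_tool:
  increments: "0 0 0 0 -0.8 0 0;0 0 0 0 -2 0 0;0 0 0 1 -3 -2 0;0 0 0 2 -4 -5 0;0 0 0 3 -4 -9 0;0 0 0 4.3 -4.4 -12.5 0;0 0 0 4.3 -4.4 -15.5 0;0 0 0 4.3 -4.4 -16.2 0;0 0 0 4.3 -4.4 -16.2 0;0 0 0 4.3 -4.4 -16.2 0"

```text
time: 9.53
eef_pos: [0.4567, 0.1654, 0.2697]
tcp_rot: [0.0, 1.0, 0.0, 0.0]
contact_force: [0.4, -0.0, 0.5]
opening: 0.004
```

```bash
python3 snap.py 7 wrist scene; python3 - <<'E'
from h import *
c=load("wrist7");P=cloud(c);img=c["p"].astype(int)
cv2.imwrite("pics/w7crop.png",cv2.resize(c["p"][160:350,225:460,::-1],None,fx=3.4,fy=3.15,interpolation=cv2.INTER_CUBIC))
reg=np.zeros(img.shape[:2],bool);reg[170:300,340:450]=1
for z in(.105,.11):
    m=reg&(P[...,2]>z)&(P[...,2]<.122)
    k,l,st,_=cv2.connectedComponentsWithStats(m.astype(np.uint8)); j=1+np.argmax(st[1:,4]);v,u=np.nonzero(l==j)
    Q=onz(c,np.c_[u,v],.117)[:,:2]*1000
    print(len(u),u.min(),u.max(),v.min(),v.max(),cv2.minEnclosingCircle(Q.astype(np.float32)),Q.mean(0))
E
```

```text
{'time': 9.6333, 'qpos': [0.1382, -0.1594, 2.004, 0.0003, 1.3011, -1.4326], 'eef_pos': [0.4559, 0.1654, 0.2677], 'tcp_rot': [0.0, 1.0, -0.0001, -0.0021], 'contact_force': [-0.0721, -0.2237, 0.6145]}
595 382 410 255 283 ((498.1617126464844, 230.85708618164062), 13.108696937561035) [498.08621685 230.72081475]
535 383 410 258 283 ((499.03497314453125, 230.95191955566406), 12.23049259185791) [499.03684204 231.22079422]
```

View pics/w7crop.png

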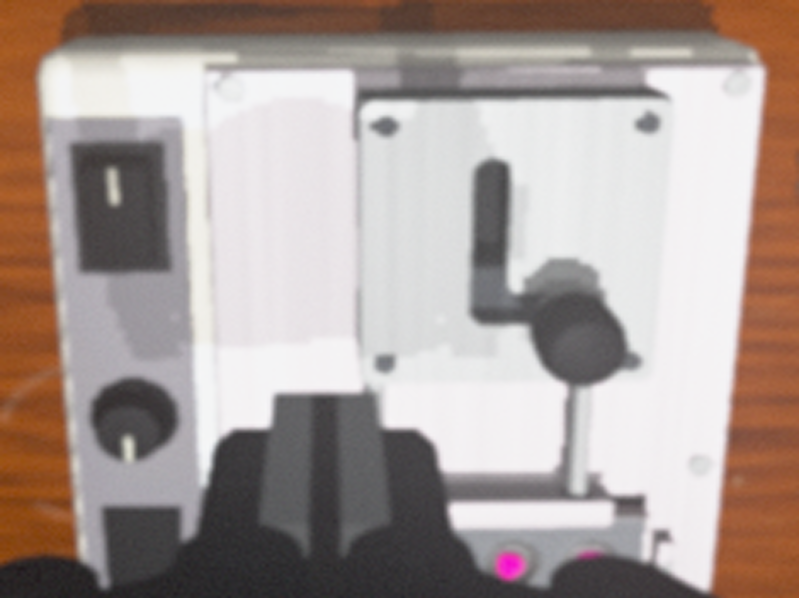

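View pics/scene7.png

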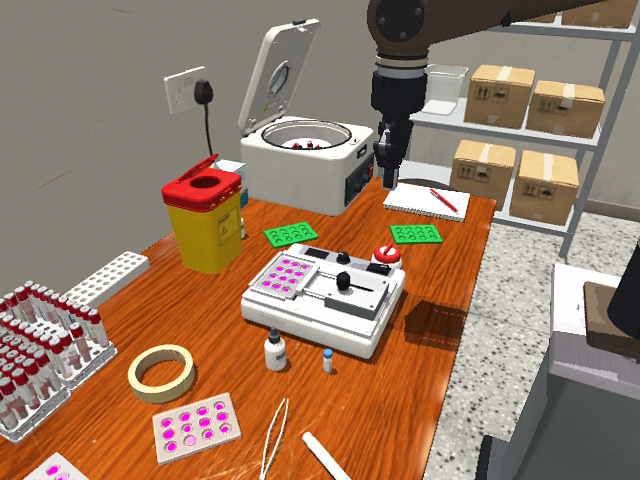

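The knob now sits at about (499, 231) mm, 20.6 mm to the side and at the end of the slot. The jaw rests against the plate, so the clamp is locked. Next is the rocker: I'll hover the tip over its near half.

servo_tool:
  increments: "0 0 0 -0.1 -1.5 1 0;0 0 0 -0.1 -3.5 3.5 0;0 0 0 -0.1 -5.2 6.5 0;0 0 0 -0.1 -5.9 9.5 0;0 0 0 -0.1 -5.9 12.5 0;0 0 0 -0.1 -5.9 15 0;0 0 0 -0.1 -5.9 17 0;0 0 0 -0.1 -5.9 18 0;0 0 0 -0.1 -5.9 18 0;0 0 0 -0.1 -5.9 18 0"

```text
time: 10.47
eef_pos: [0.4572, 0.1066, 0.0894]
tcp_rot: [-0.0, 1.0, 0.0, -0.001]
contact_force: [0.1, -0.1, 0.9]
opening: 0.002
```

```bash
python3 snap.py 8 scene side; python3 - <<'E'
from h import *
for n,(x,y,w,h) in {"scene8":(235,230,180,135),"side8":(220,215,160,120)}.items():
    c=load(n); cv2.imwrite(f"pics/{n}_crop.png",cv2.resize(c["p"][y:y+h,x:x+w,::-1],None,fx=4.4,fy=4.4,interpolation=cv2.INTER_CUBIC))
E
```

```text
{'time': 10.5667, 'qpos': [0.0126, 0.0251, 2.1813, 0.0001, 0.9331, -1.5586], 'eef_pos': [0.4588, 0.1067, 0.0914], 'tcp_rot': [-0.0002, 1.0, 0.0, 0.001], 'contact_force': [-0.1633, 0.4585, 0.065]}
```

View pics/side8_crop.png

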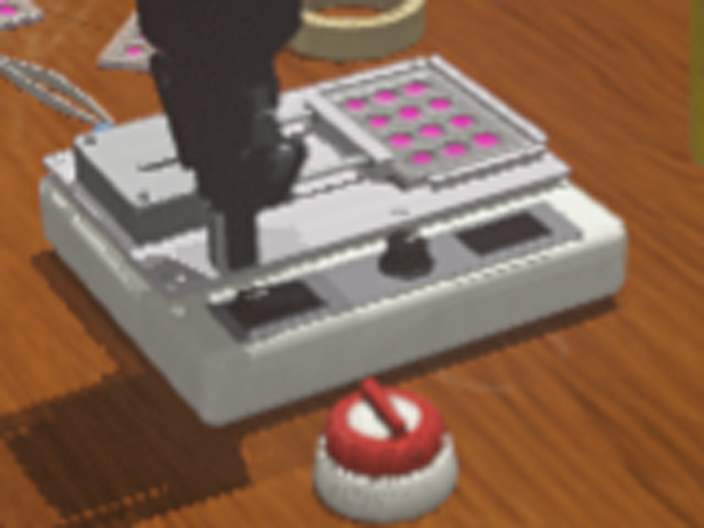

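View pics/scene8_crop.png

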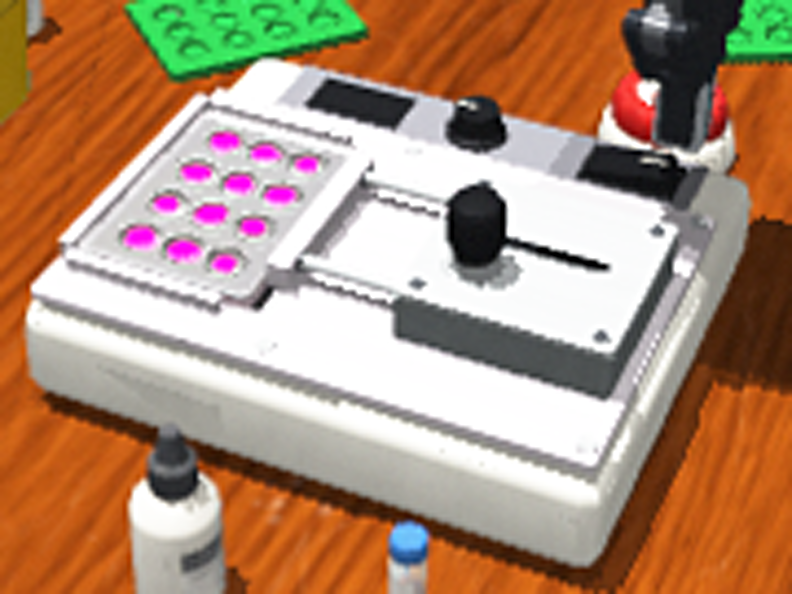

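servo_tool:
  increments: "0 0 0 0 0 0.3 0;0 0 0 0 0 0.6 0;0 0 0 0 0 0.9 0;0 0 0 0 0 1.1 0;0 0 0 0 0 1.2 0;0 0 0 0 0 1.3 0;0 0 0 0 0 1.4 0"

```text
time: 11.15
eef_pos: [0.4578, 0.1066, 0.0762]
tcp_rot: [-0.0, 1.0, -0.0, 0.0]
contact_force: [-0.5, -0.3, 0.1]
opening: 0.003
```

servo_tool:
  increments: "0 0 0 0 0 0.1 0;0 0 0 0 0 0.2 0;0 0 0 0 0 0.3 0;0 0 0 0 0 0.35 0"

```text
time: 11.48
eef_pos: [0.4575, 0.1066, 0.0728]
tcp_rot: [-0.0, 1.0, -0.0, -0.0]
contact_force: [-2.0, 0.8, 2.3]
opening: 0.001
```

servo_tool:
  increments: "0 0 0 0 0 0.1 0;0 0 0 0 0 0.2 0;0 0 0 0 0 0.2 0"

```text
time: 11.73
eef_pos: [0.4572, 0.1066, 0.0705]
tcp_rot: [-0.0, 1.0, 0.0, -0.001]
contact_force: [-3.3, 0.6, 3.3]
opening: 0.001
```

servo_tool:
  increments: "0 0 0 0 0 0.1 0;0 0 0 0 0 0.1 0"

```text
time: 11.9
eef_pos: [0.4574, 0.1066, 0.0702]
tcp_rot: [-0.0, 1.0, -0.0, -0.001]
contact_force: [-6.2, -0.2, 7.5]
opening: -0.003
```

servo_tool:
  increments: "0 0 0 0 0 0.1 0;0 0 0 0 0 0.1 0"

```text
time: 12.07
eef_pos: [0.4574, 0.1067, 0.07]
tcp_rot: [-0.0, 1.0, -0.0, -0.001]
contact_force: [-8.3, -0.1, 12.0]
opening: -0.002
```

Firm stop at 12 N. I'll rise and check.

servo_tool:
  increments: "0 0 0 0 0 -1 0;0 0 0 0 0 -3 0;0 0 0 0 0 -6 0;0 0 0 0 0 -9 0;0 0 0 0 2 -12 0;0 0 0 0 4 -15 0;0 0 0 0 5 -18 0;0 0 0 0 6 -20 0;0 0 0 0 6 -20 0;0 0 0 0 6 -20 0"

```text
time: 12.9
eef_pos: [0.4588, 0.167, 0.2703]
tcp_rot: [-0.001, 1.0, 0.0, 0.002]
contact_force: [-0.2, -0.2, 0.1]
opening: -0.001
```

```bash
python3 snap.py 9 wrist scene side; python3 - <<'E'
from h import *
c=load("wrist9");P=cloud(c);img=c["p"].astype(int)
cv2.imwrite("pics/w9crop.png",cv2.resize(c["p"][160:350,225:460,::-1],None,fx=3.4,fy=3.15,interpolation=cv2.INTER_CUBIC))
for n in("wrist1","wrist9"):
    c=load(n);P=cloud(c).reshape(-1,3)
    for x in range(456,498,4):
        m=(abs(P[:,0]*1000-x)<2)&(abs(P[:,1]-.106)<.006)&(P[:,2]>.04); print(n,x,m.sum(),np.round(np.median(P[m,2])*1000,1))
c=load("wrist9");P=cloud(c)
reg=np.zeros(P.shape[:2],bool);reg[170:300,340:450]=1
m=reg&(P[...,2]>.11)&(P[...,2]<.122);v,u=np.nonzero(m);Q=onz(c,np.c_[u,v],.117)
print("knob",cv2.minEnclosingCircle((Q[:,:2]*1000).astype(np.float32)))
x,y,w,h=(235,230,180,135)
for n in("scene9","side9"):
    c=load(n)
    if n=="side9": x,y,w,h=220,215,160,120
    cv2.imwrite(f"pics/{n}_crop.png",cv2.resize(c["p"][y:y+h,x:x+w,::-1],None,fx=4.4,fy=4.4,interpolation=cv2.INTER_CUBIC))
E
```

```text
{'time': 13.05, 'qpos': [0.1396, -0.156, 2.0028, -0.0002, 1.2976, -1.4309], 'eef_pos': [0.4571, 0.1661, 0.2668], 'tcp_rot': [0.0001, 1.0, -0.0003, -0.0014], 'contact_force': [0.6576, 0.743, 0.0736]}
wrist1 456 48 51.9
wrist1 460 72 56.2
wrist1 464 47 60.8
wrist1 468 45 60.2
wrist1 472 40 59.7
wrist1 476 45 59.0
wrist1 480 45 58.6
wrist1 484 40 57.5
wrist1 488 45 56.9
wrist1 492 38 56.2
wrist1 496 33 54.9
wrist9 456 55 51.8
wrist9 460 53 54.6
wrist9 464 46 56.2
wrist9 468 50 57.0
wrist9 472 51 57.6
wrist9 476 48 58.2
wrist9 480 51 59.1
wrist9 484 46 59.6
wrist9 488 47 60.2
wrist9 492 48 61.2
wrist9 496 12 53.0
knob ((499.19427490234375, 231.37261962890625), 11.989542961120605)
```

View pics/w9crop.png

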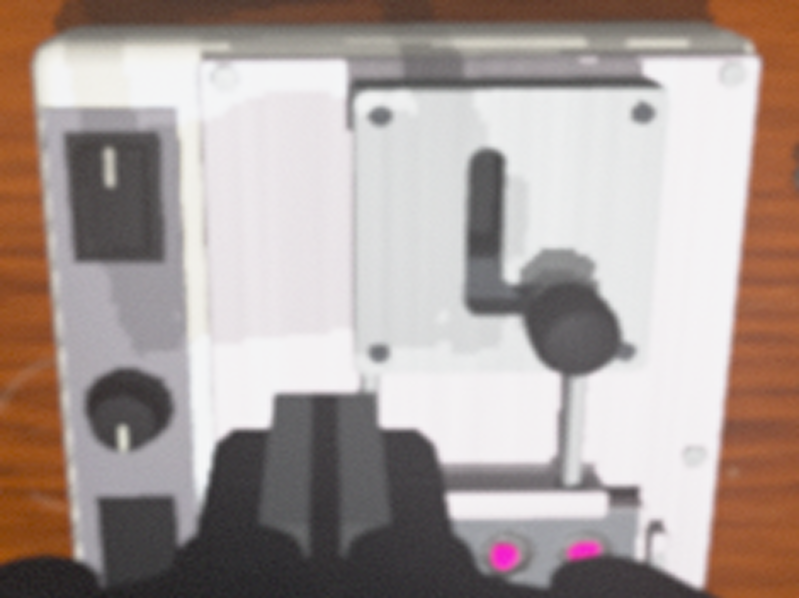

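View pics/scene9_crop.png

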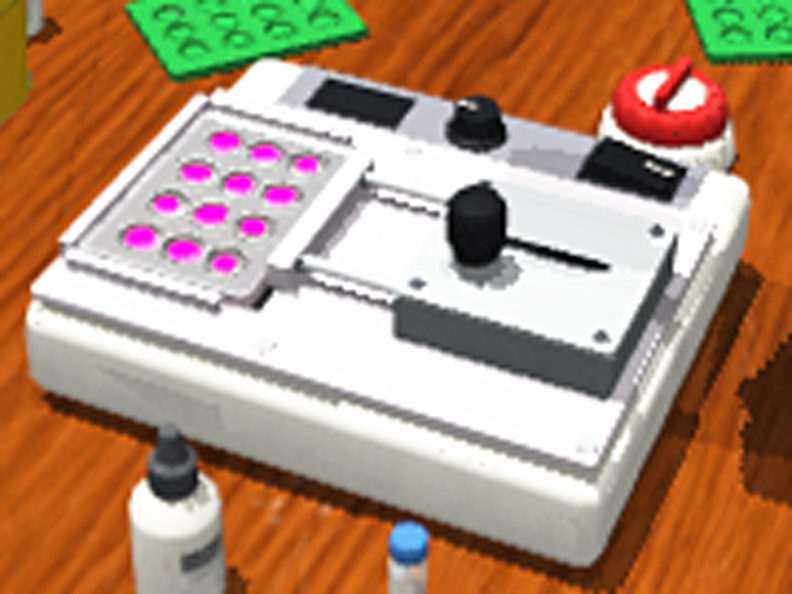

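View pics/side9_crop.png

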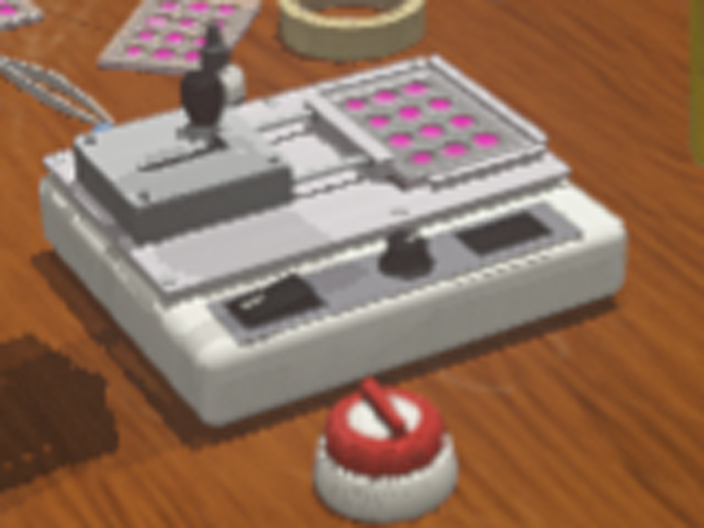

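The wrist depth shows the rocker fully flipped: the near half went from 61 to 56 mm and the far half is now at 61 mm. The knob is still at the slot's end, the jaw is against the plate, and the timer, bottle and vial look unmoved. I'll hand it in.

```bash
python3 -c "
from plant import ctrl
print(ctrl.sign_off())"
```

```text
the job is handed in; nothing more can be done
None
```

The plate is clamped and locked on the shaker, and the power rocker is on. I handed the job in at about 13 s of the 51 s allowed.

- **Clamp:** I pushed the knob along +x with the closed fingertips until it stopped firmly, at about 8 N. The pictures show the plate against the far stop with the jaw on it. I judged the plate's seating by eye and by the clamp reaching its stop, not by a separate measurement.
- **Lock:** I pushed the knob sideways to a firm stop at about 9 N. In the last wrist picture it is about 21 mm left of where it started, at the end of the side slot, and it did not move while I pressed the rocker.
- **Power:** I pressed the rocker only after the lock, down to a firm stop at about 12 N. Depth shows the near half down from 61 to 56 mm and the far half now at 61 mm, so it is fully over.
- **Surroundings:** The timer, dropper bottle and vial look unmoved, and the robot ended clear above the shaker.

One early measurement disagreed: the scene and side cameras placed the knob and gate up to 18 mm apart in y. I used the closer wrist view for every move instead, and contact came where it predicted. No later check failed.

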